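Find the softest heel block with the pin gauge

TASK

Take the pin gauge from its stand and press its pin straight down into the middle of each of the three heel blocks, working from the robot's left to its right, with about 6 newtons for half a second each (never over 9 N, which marks the rubber), to find which block lets the pin sink deepest. Stand the gauge back in its stand, then set the steel weight upright on the middle of the softest block, without dropping it, and leave it there as the mark for the one to fit. Leave the blocks at their places and the rest of the bench alone.

Things in the scene. Friction and masses are not known exactly. Their poses are not given: they have to be found in the camera images.
- gauge: the pin gauge, a plain round metal hand tool, upright, about 180 g. Origin on its axis at the underside of its collar, z up. Collar: 46 mm diameter, 0 to 8 mm up. Above it the grip barrel, 30 mm diameter, 8 to 53 mm up: hold it from above, fingertips just over the collar, which stops it being pushed up between the fingers. Below, the nose: 22 mm diameter, 30 mm long.
- pin: the gauge's sprung steel pin, 8 mm diameter with a round tip; sticks out 14 mm below the nose and slides up into it against a spring of 1000 N/m, with no preload (6 mm in at 6 N, bottoms at 14 mm). Same origin and axes as the gauge while the pin is out; moves up along z with the pin.
- pin_tip (a point): the end of the pin, 44 mm below the gauge's origin while the pin is out
- stand: the gauge's fixed wooden block stand, 90 x 90 x 60 mm tall, origin at the centre of its underside. A 28 mm round hole with a 3 mm chamfer goes down through its middle; the gauge's nose hangs in it with its collar resting on the top, 60 mm above the bench (gauge origin 60 mm above the bench when home).
- board: fixed plywood board, 110 mm (x) by 330 mm (y) by 12 mm thick, origin at the centre of its underside; the three heel blocks lie on it side by side
- station_left (a point): top of the board (12 mm above the bench) at the middle of the place on the robot's left (+y); the block there lies within 8 mm in x and y of this point, turned by up to 0.3 rad against the board
- station_middle (a point): the same for the middle place, 105 mm further right
- station_right (a point): the same for the place on the robot's right (-y), another 105 mm on
- heel_a: a black rubber shoe-heel block, D-shaped from above: 50 mm wide (its y), 57 mm long (its x: -27 mm at the straight edge to +30 mm at the round end), 36 mm tall, 110 g. Origin on its underside, mid-width; z up. Lower 18 mm rigid, 50 mm wide (grip across it); upper 18 mm springy, 46 mm wide, sinks straight down as a whole when pressed. The three blocks look alike; any may lie at any station.
- heel_b: a heel block of the same shape, size, mass and axes as the other two. Of the three, which differ only in hardness, under 6 N the softest sinks about 12 mm, the next about 6 mm and the hardest about 2 mm; they spring back. Under the 400 g weight at rest: about 8, 4 and 1 mm
- heel_c: a heel block of the same shape, size, mass and axes as the other two
- weight: a steel marking weight, 400 g, upright: base 44 mm diameter and 30 mm tall, with a round grip knob on top, 24 mm diameter, from 30 to 60 mm up; origin at the centre of its underside. Starts on the bench.
- spool: bystander: wooden thread spool, 44 mm diameter, 50 mm tall, origin under its centre
- dish: bystander: steel dish, 90 mm diameter, 30 mm tall, origin under its centre
- tin: bystander: metal can, 70 mm diameter, 100 mm tall, origin under its centre
- jar: bystander: glass jar, 60 mm diameter, 80 mm tall, origin under its centre
- hammer: bystander: hammer lying flat
- brush: bystander: brush lying flat
- shoe: bystander: brown shoe, 290 x 75 mm, 85 mm tall, origin under its centre
Not all that is in view belongs to the job. Leave any pink look-alike of the gauge alone. Leave any yellow look-alike of the heel_c alone.

How it is judged (in metres and radians):
On the way, in this order (a step that is already met when the one before it is completed fails the run):
1. the pin is pressed into the block at the left station with over 4.5 N (horizontal distance between pin_tip and station_left below 0.025 m and contact force between pin and anything else above 4.5 N and height (world z) of pin_tip above 0.02 m), for 0.3 s.
2. the pin is pressed into the block at the middle station with over 4.5 N (horizontal distance between pin_tip and station_middle below 0.025 m and contact force between pin and anything else above 4.5 N and height (world z) of pin_tip above 0.02 m), for 0.3 s.
3. the pin is pressed into the block at the right station with over 4.5 N (horizontal distance between pin_tip and station_right below 0.025 m and contact force between pin and anything else above 4.5 N and height (world z) of pin_tip above 0.02 m), for 0.3 s.
At the end, for the whole second after the job is handed in: Gauge upright in its stand, within 6 mm of the hole's axis, collar within 4 mm of the top. Weight upright within 15 mm of the softest block's origin, sunk in (underside 36 to 42 mm above the bench). Blocks upright within 20 mm of their starts. All at rest (horizontal distance between gauge and stand below 0.006 m and z of gauge in the frame of stand between 0.055 and 0.064 m and angle between each of gauge, weight's own z axis and vertical below 0.1 rad and (horizontal distance between weight and heel_a below 0.015 m or horizontal distance between weight and heel_b below 0.015 m or horizontal distance between weight and heel_c below 0.015 m) and height (world z) of weight between 0.036 and 0.042 m and linear speed of each of weight, gauge below 0.02 m/s and distance of each of heel_a, heel_b, heel_c from where it was at the start of the episode below 0.02 m and angle between each of heel_a, heel_b, heel_c's own z axis and vertical below 0.08 rad); the robot touches nothing.
It fails at once if a heel block is pressed with the gauge by more than 9 N (contact force between gauge and heel_a above 9 N or contact force between gauge and heel_b above 9 N or contact force between gauge and heel_c above 9 N).
It fails at once if the weight or the gauge is dropped (falls faster than 0.45 m/s while not held) ((contact force between the fingers and weight below 0.1 N and linear speed of weight above 0.45 m/s) or (contact force between the fingers and gauge below 0.1 N and linear speed of gauge above 0.45 m/s)).
It fails at once if a bystander is moved by more than 30 mm (distance of any of spool, dish, tin, jar, hammer, brush, shoe from where it was at the start of the episode above 0.03 m).
It also fails if it takes over 72 s, if anything falls off the work surface, if the arm or the gripper's body presses on something with over 40 N, if the wrist force passes 120 N, or if a joint passes its speed limit or range.

ROBOT

A 7-joint arm with a two-finger parallel gripper is mounted at the origin on the work surface. World frame = base frame: x ahead of the robot, y to its left, z up, the work surface at z = 0. Lengths are in m, angles in degrees, forces in N, time in s.
With the tool pointing down it reaches from about 0.425 to 0.875 m from the base axis. Payload 4.7 kg.
Tool frame: the origin (TCP) lies on the centre line of the jaws, within the pads' length; the fingertips stand ahead of it and the grasp point (between the pads) lies 2 mm behind it (env.tip_reach is the x of the fingertips in the tool frame, in m); x points along the fingers, z is the direction in which the jaws open and shut, and the axes are right-handed (so a half turn about x gives the same grasp; the last joint's range is limited). The gripper opens to 87 mm and grips with 3 to 60 N. Pads are 19 mm wide; open, the fingers measure 117 mm over their backs; the gripper's body (75 mm by 190 mm) begins 51 mm behind the grasp point.
Start: joints at [-75.166, 18.392, -4.016, 83.108, 1.295, 78.541, -3.26], TCP at [0.158, 0.631, 0.24] pointing down, gripper open.
Joint ranges: [-163.93, 163.93], [-17.29, 119.83], [-79.2, 71.16], [3.27, 140.29], [-89.18, 269.18], [5.43, 117.66], [-154.24, 154.24]. Speed limits (degrees/s): [147.25, 147.25, 180, 180, 180, 180, 180].

INTERFACE

Orientations are given as [roll, pitch, yaw] about the fixed x, y, z axes, in that order (R = Rz(yaw) Ry(pitch) Rx(roll)).
In Python, from cell import telemetry, optics, env, models gives the robot as it stands.
- The arm moves only by the shell command python3 -m pendant 'ROWS' [FORCE]. ROWS is JSON, a list of rows, each a list of 3 entries, a list of its own where there are three numbers: the finger opening in mm, from 0 to 87, then the shift along the tool's x, y, z in mm, then the turn, a rotation vector about the tool's x, y, z in rad. A call has 1 to 10 rows; each row is the pose to reach, as a shift and turn from the pose commanded when the call began, along the tool's axes at that moment; what a row does not reach only later rows make up. A row lasts 1/12 s, in which the tool goes at most 41.7 mm and 7.16 degrees, less where a joint would pass 70% of its speed; a pose out of reach is approached as far as the arm can. A call with a gripper value outside its range is refused whole. The fingers move at their own pace and stop on an object; FORCE is the grip in N (left out, the last holds). Time passes only in rows, so rows that repeat a pose let the fingers close. It gives the time, the measured TCP pose, the force and the opening at its end, in the units of the state.
- telemetry.get_obs(): the state, without advancing time (a new reading comes with each control period).
- optics.read_camera(name): name is "side" or "top" or "wrist"; returns a dict with "image" (480x640x3 uint8, blue, green, red), "range_z" (480x640 float32, m along the optical axis (not along the pixel's ray), 0 where there is no reading), "fx", "fy", "cx", "cy" (pixels), "k1" (the pictures are not rectified: a ray, as slopes to the right and down, at radius r is drawn at 1 + k1 r^2 times it, then the intrinsics apply), "cam_to_world" (4x4, takes a point from camera to world coordinates). Camera axes: x right, y up, looking along -z (the intrinsics and any distortion apply to the point x, -y, -z); pixel columns grow to the right and rows downward; lengths in m; the calibration is good to about 2 mm. A picture is of the moment at which its call begins.
- env.sign_off(): hands the job in, once; it reports no verdict.
Trained networks look in the newest picture that a camera, given by its name, has taken for a name from the list of things; names that differ only in an ending like _2 or _b are one class to them, and where a whole thing is asked for, a point or a joint stands for the part that bears it (a point fixed in the world has none). Each returns a list of dicts, best first, with "confidence" (0 to 1); they miss things now and then, are a little off and sometimes report something else, mostly with a low value. They report only what shows in the picture. A call takes as long as a camera call. They do not tell look-alikes from the thing itself.
- models.masks_of(camera, label): "pixels" (480x640 bool, what is visible of it) and "extent" ([left, top, right, bottom] as shares, 0 to 1, of the picture: columns of its width, rows of its height, round what is visible of it).
- models.landmark_of(camera, label): "centre" ([row, column] as shares, 0 to 1, of the picture: columns of its width, rows of its height: a listed point, or the origin of a listed thing).
The state is a dict: "time_s": time; "qpos": joint angles; "joint_velocities": joint speeds; "effort": joint torques, N m; "tool_pos": TCP position; "tool_rot": TCP orientation; "force": force on the tool from outside, world axes, zero at the start; "wrist_torque": the same for the moment, N m; "grip_width": finger opening in m.
Only numpy, scipy, OpenCV 4.12 (cv2) and the standard library are available. Lean on these libraries where they do the work, as an engineer would, in place of code of your own. Each camera call takes 0.05 s, during which the arm holds its last target.

## Working session

There is one attempt and no reset: what is moved stays moved. The work goes in short steps, Python scripts to look and compute and a shell command to move; the robot and the scene stay as the last step left them, time stands still between calls to the robot, and variables do not carry over. Pictures are saved under pics/ and viewed, and the job is handed in when it is done.

```bash
ls; mkdir -p pics
python3 - <<'E'
from cell import telemetry, optics, env, models
import cv2
o=telemetry.get_obs()
for k,v in o.items(): print(k,v)
print(env.tip_reach)
for c in ["side","top","wrist"]:
    r=optics.read_camera(c); cv2.imwrite(f"pics/{c}0.png",r["image"])
    print(c,r["fx"],r["fy"],r["cx"],r["cy"],r["k1"]); print(r["cam_to_world"])
E
```

```text
pics
time_s 0.0
qpos [-75.16631801  18.43735961  -4.01450787  83.17393104   1.29396897
  78.53895664  -3.26099911]
joint_velocities [ 0.08482607  0.00925797  0.05109515 -0.04399266 -0.14656433  0.00372389
  0.081743  ]
effort [ 9.40678115e-05 -4.91308486e+01 -4.03863313e-01 -3.12518513e+01
 -6.39512180e-02  4.43314039e-02  1.90667220e-04]
tool_pos [0.15746333 0.6301204  0.23848909]
tool_rot [-177.30299557   89.89481314 -101.32912581]
force [ 0.55165369  0.66334872 -0.27023484]
wrist_torque [-0.06253951 -0.02007662 -0.01397282]
grip_width 0.08738211362453942
0.017
side 440.36266522950353 440.36266522950353 314.03982912209085 231.89731744727175 0.036795861902030554
[[ 0.96934025  0.18308329 -0.16389017  0.42318167]
 [-0.24563242  0.74001732 -0.62613024 -0.50932097]
 [ 0.00664758  0.64718998  0.76229977  0.72136066]
 [ 0.          0.          0.          1.        ]]
top 616.7973183298656 616.7973183298656 321.99172187572407 236.18331538530964 -0.1656807998913655
[[ 1.80735076e-03  9.97784040e-01 -6.65112315e-02  4.70199053e-01]
 [-9.99976827e-01  1.36676890e-03 -6.66907931e-03  1.49727356e-02]
 [-6.56339541e-03  6.65217436e-02  9.97763389e-01  1.56173683e+00]
 [ 0.00000000e+00  0.00000000e+00  0.00000000e+00  1.00000000e+00]]
wrist 346.4074947763883 346.4074947763883 318.52112878190667 243.14401407898723 -0.06944197060111884
[[ 0.24214789 -0.93188679 -0.27009518  0.08377159]
 [ 0.97023659  0.2319113   0.06970012  0.64951899]
 [-0.0023145  -0.27893397  0.9603075   0.3837139 ]
 [ 0.          0.          0.          1.        ]]
```

View pics/side0.png

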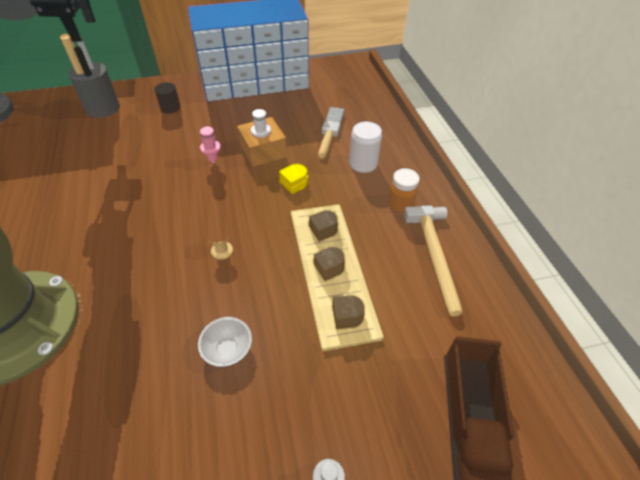

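View pics/top0.png

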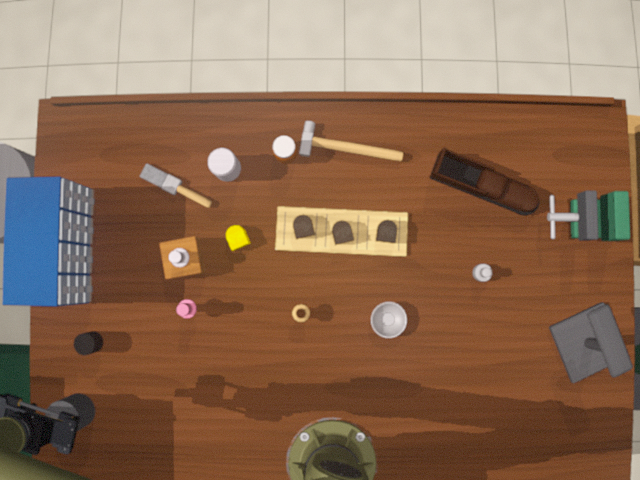

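View pics/wrist0.png

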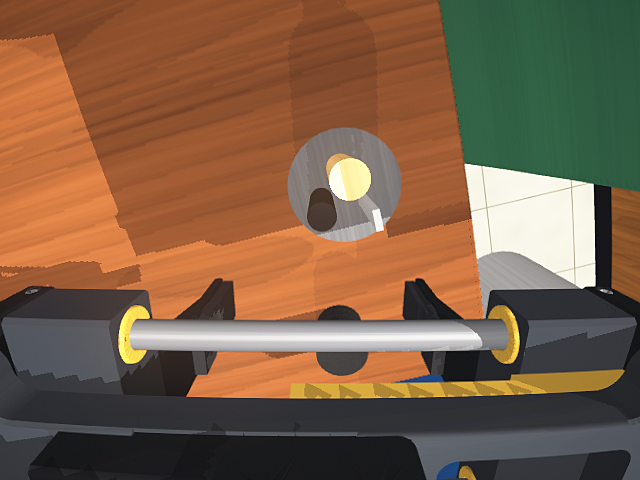

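The top picture shows the real, metal-coloured gauge in its wooden stand at about (179,257), with the pink look-alike at (187,309). The three dark blocks are on the board at (303,226), (343,232) and (387,231), and the yellow look-alike is at (237,237). The weight is at (483,272), the spool at (300,313) and the dish at (388,320).

```bash
cat > h.py <<'E'
from cell import telemetry, optics, env, models
import cv2, numpy as np
from scipy.spatial.transform import Rotation as R
def K(r): return np.array([[r["fx"],0,r["cx"]],[0,r["fy"],r["cy"]],[0,0,1.]])
def rays(r,uv):
    d=np.array([r["k1"],0,0,0,0.])
    p=cv2.undistortPoints(np.asarray(uv,float).reshape(-1,1,2),K(r),d).reshape(-1,2)
    return p
def cloud(r,pix=None):
    if pix is None: pix=np.ones((480,640),bool)
    pix=pix&(r["range_z"]>0)
    v,u=np.nonzero(pix); z=r["range_z"][v,u]
    p=rays(r,np.c_[u,v]); c=np.c_[p[:,0]*z,-p[:,1]*z,-z]
    T=r["cam_to_world"]; return c@T[:3,:3].T+T[:3,3], np.c_[u,v]
def atz(r,uv,z):
    p=rays(r,uv); d=np.c_[p[:,0],-p[:,1],-np.ones(len(p))]
    T=r["cam_to_world"]; d=d@T[:3,:3].T; o=T[:3,3]
    return o+d*((z-o[2])/d[:,2])[:,None]
def crop(r,x0,y0,x1,y1,name,s=4):
    cv2.imwrite("pics/"+name,cv2.resize(r["image"][y0:y1,x0:x1],None,fx=s,fy=s,interpolation=cv2.INTER_CUBIC))
E
python3 - <<'E'
from h import *
np.set_printoptions(precision=4,suppress=True)
for cam in ["top","side"]:
    r=optics.read_camera(cam)
    for l in ["gauge","stand","board","heel_a","weight","spool","dish","tin","jar"]:
        ms=models.masks_of(cam,l)[:4]
        for m in ms:
            P,uv=cloud(r,m["pixels"])
            if len(P)<5: continue
            zt=np.percentile(P[:,2],98); t=P[P[:,2]>zt-0.006]
            print(cam,l,round(m["confidence"],2),uv.mean(0).round(0),"top z",zt.round(4),"topmid",t[:,:2].mean(0),"mm",t.min(0)[:2],t.max(0)[:2],len(t))
    for l in ["station_left","station_middle","station_right","heel_a","gauge","weight","stand"]:
        for m in models.landmark_of(cam,l)[:4]:
            c=m["centre"]; print(cam,l,round(m["confidence"],2),c[1]*640,c[0]*480, atz(r,[[c[1]*640,c[0]*480]],0.012)[0])
r=optics.read_camera("top"); crop(r,140,200,260,330,"c1.png",5); crop(r,270,190,420,270,"c2.png",5)
E
```

```text
top gauge 0.81 [179. 257.] top z 0.1169 topmid [0.5182 0.3733] mm [0.5048 0.3596] [0.531  0.3863] 61
top gauge 0.55 [187. 309.] top z 0.1 topmid [0.3921 0.358 ] mm [0.3785 0.3425] [0.4051 0.3719] 76
top stand 0.75 [182. 257.] top z 0.0649 topmid [0.5181 0.3742] mm [0.4691 0.324 ] [0.5679 0.4276] 456
top stand 0.32 [303. 226.] top z 0.0537 topmid [0.5939 0.074 ] mm [0.569  0.0472] [0.623  0.0941] 131
top board 0.85 [341. 231.] top z 0.0184 topmid [ 0.5857 -0.0251] mm [ 0.5261 -0.1893] [0.6447 0.1388] 1474
top board 0.63 [341. 233.] top z 0.0538 topmid [ 0.5818 -0.0228] mm [ 0.5539 -0.0462] [0.6085 0.0005] 152
top heel_a 0.95 [386. 232.] top z 0.0535 topmid [ 0.5846 -0.1334] mm [ 0.559  -0.1574] [ 0.6113 -0.1102] 154
top heel_a 0.78 [237. 238.] top z 0.0409 topmid [0.5686 0.2384] mm [0.5395 0.2112] [0.5967 0.2619] 162
top heel_a 0.62 [341. 232.] top z 0.0538 topmid [ 0.5818 -0.023 ] mm [ 0.5539 -0.0462] [0.6085 0.0005] 151
top heel_a 0.57 [303. 227.] top z 0.0535 topmid [0.5941 0.0741] mm [0.569  0.0472] [0.6234 0.0941] 137
top weight 0.73 [482. 272.] top z 0.0637 topmid [ 0.4826 -0.37
[... 3545 characters left out ...]
58 322.816 229.824 [0.5952 0.0744 0.012 ]
side station_right 0.79 345.79200000000003 312.48 [ 0.5846 -0.1279  0.012 ]
side heel_a 0.83 348.67199999999997 315.984 [ 0.5875 -0.1361  0.012 ]
side heel_a 0.79 296.89599999999996 183.504 [0.5732 0.2262 0.012 ]
side heel_a 0.71 324.096 230.68800000000002 [0.5972 0.0715 0.012 ]
side heel_a 0.63 329.216 269.08799999999997 [ 0.5811 -0.0271  0.012 ]
side gauge 0.98 209.088 148.608 [0.388  0.4013 0.012 ]
side gauge 0.84 257.28000000000003 134.208 [0.5145 0.4307 0.012 ]
side gauge 0.35 222.976 252.096 [0.3833 0.0656 0.012 ]
side weight 0.24 321.59999999999997 229.488 [0.5929 0.076  0.012 ]
side stand 0.68 257.28000000000003 150.192 [0.5038 0.3671 0.012 ]
```

View crops.

View pics/c1.png

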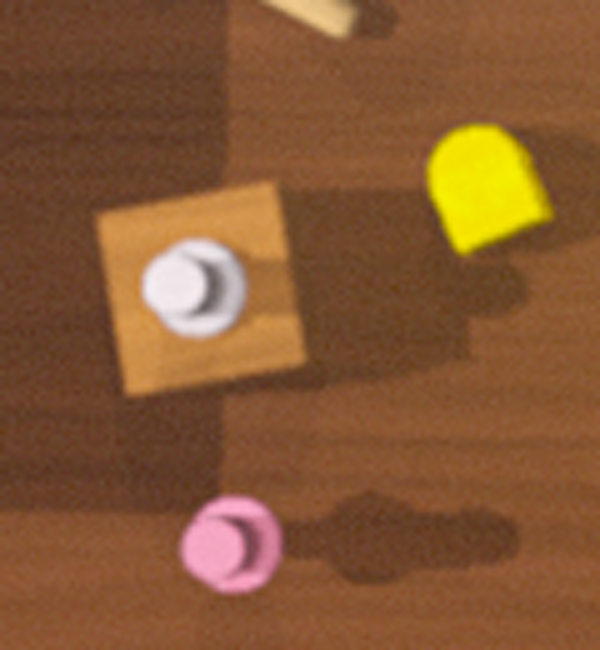

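View pics/c2.png

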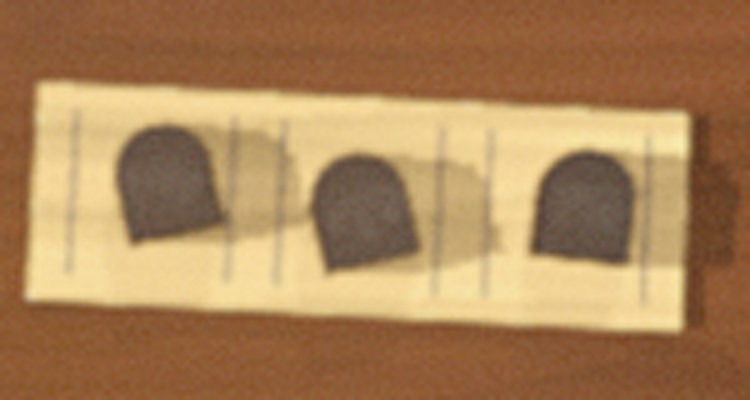

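```bash
cat >> h.py <<'E'
def tool():
    o=telemetry.get_obs(); return np.array(o["tool_pos"]),R.from_euler("xyz",o["tool_rot"],degrees=True),o
def plan(p,jaw=None):
    """target tcp p, jaw (tool z) heading deg in world, tool x down"""
    t,Rt,o=tool()
    s=Rt.inv().apply(np.array(p)-t)*1000
    out=[s.round(1)]
    if jaw is not None:
        a=np.radians(jaw)
        best=None
        for k in (0,np.pi):
            z=np.array([np.cos(a+k),np.sin(a+k),0]);x=np.array([0,0,-1.]);y=np.cross(z,x)
            rv=(Rt.inv()*R.from_matrix(np.c_[x,y,z])).as_rotvec()
            if best is None or np.linalg.norm(rv)<np.linalg.norm(best): best=rv
        out.append(best.round(4))
    print("tcp",t.round(4),"jawdir",Rt.as_matrix()[:,2].round(3),"shift",out[0],"turn",out[1:],"F",np.round(o["force"],2),"w",round(o["grip_width"],4),"t",o["time_s"])
E
python3 - <<'E'
from h import *
np.set_printoptions(precision=4,suppress=True)
t,Rt,o=tool(); print(Rt.as_matrix())
for j in (0,36,90,126,45): print(j);plan([0.5176,0.3725,0.20],j)
E
```

```text
[[ 0.0001 -0.9702  0.2423]
 [ 0.0001  0.2423  0.9702]
 [-1.     -0.0001  0.0001]]
0
tcp [0.1576 0.6306 0.2396] jawdir [0.242 0.97  0.   ] shift [  39.6 -411.8 -163.2] turn [array([1.326 , 0.0001, 0.    ])] F [ 0.26 -0.28 -0.08] w 0.087 t 1.9
36
tcp [0.1576 0.6306 0.2396] jawdir [0.242 0.97  0.   ] shift [  39.6 -411.8 -163.2] turn [array([0.6977, 0.0001, 0.    ])] F [ 0.26 -0.28 -0.08] w 0.087 t 1.9
90
tcp [0.1576 0.6306 0.2396] jawdir [0.242 0.97  0.   ] shift [  39.6 -411.8 -163.2] turn [array([-0.2448,  0.0001,  0.0001])] F [ 0.26 -0.28 -0.08] w 0.087 t 1.9
126
tcp [0.1576 0.6306 0.2396] jawdir [0.242 0.97  0.   ] shift [  39.6 -411.8 -163.2] turn [array([-0.8731,  0.0001,  0.0001])] F [ 0.26 -0.28 -0.08] w 0.087 t 1.9
45
tcp [0.1576 0.6306 0.2396] jawdir [0.242 0.97  0.   ] shift [  39.6 -411.8 -163.2] turn [array([0.5406, 0.0001, 0.0001])] F [ 0.26 -0.28 -0.08] w 0.087 t 1.9
```

```bash
python3 -m pendant '[[87,[8,-41,-16],[0.06,0,0]],[87,[16,-82,-32],[0.14,0,0]],[87,[24,-123,-49],[0.22,0,0]],[87,[32,-164,-65],[0.3,0,0]],[87,[36,-205,-81],[0.38,0,0]],[87,[40,-246,-98],[0.45,0,0]],[87,[40,-287,-114],[0.52,0,0]],[87,[40,-327,-130],[0.58,0,0]],[87,[40,-367,-146],[0.6,0,0]],[87,[40,-405,-161],[0.6,0,0]]]' 20
python3 -m pendant '[[87,[0,-6,-2],[0,0,0]],[87,[0,-6,-2],[0,0,0]],[87,[0,-6,-2],[0,0,0]]]'
python3 - <<'E'
from h import *
np.set_printoptions(precision=4,suppress=True)
plan([0.5176,0.3725,0.12],41.6); print(telemetry.get_obs()["qpos"])
r=optics.read_camera("wrist"); cv2.imwrite("pics/w1.png",r["image"])
for m in models.masks_of("wrist","gauge"):
    P,uv=cloud(r,m["pixels"]); zt=np.percentile(P[:,2],95); t=P[P[:,2]>zt-.006]
    print(m["confidence"],uv.mean(0),zt,t.mean(0),t.min(0),t.max(0))
E
```

```text
time_s: 2.73
tool_pos: [0.4947, 0.388, 0.1999]
tool_rot: [9.0, 90.0, 50.6]
force: [0.4, 0.5, -1.4]
grip_width: 0.0871
time_s: 2.98
tool_pos: [0.4955, 0.3837, 0.1995]
tool_rot: [94.9, 89.9, 136.5]
force: [-0.8, 0.9, -0.3]
grip_width: 0.0868
tcp [0.4955 0.3837 0.1995] jawdir [ 0.748  0.663 -0.   ] shift [ 79.5 -23.1   9.1] turn [array([-0.0008, -0.0001, -0.0011])] F [-0.85  0.89 -0.34] w 0.0868 t 2.9833
[-50.5972  16.7705  12.7733  90.2884  -3.8799  73.3783   4.3148]
0.93 [203.9482 176.4906] 0.0975387871755868 [0.3932 0.3613 0.0964] [0.3789 0.3458 0.0916] [0.4074 0.375  0.099 ]
0.55 [332.4744 266.6245] 0.11376182572859082 [0.5172 0.377  0.1128] [0.503  0.3616 0.1079] [0.5323 0.3912 0.1149]
```

View pics/w1.png

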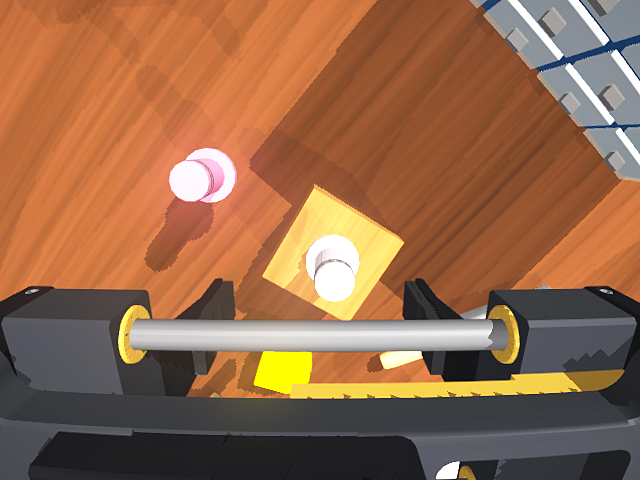

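The wrist view shows the real gauge in the stand at (332,270). The pink one is at (203,176), well clear of the fingers. Next I descend and grip.

```bash
python3 -m pendant '[[87,[10,-22,10],[0,0,0]],[87,[35,-22,10],[0,0,0]],[87,[65,-22,10],[0,0,0]],[87,[90,-22,10],[0,0,0]],[87,[105,-22,10],[0,0,0]],[87,[111.5,-22,10],[0,0,0]],[87,[111.5,-22,10],[0,0,0]],[87,[111.5,-22,10],[0,0,0]]]' 20
python3 - <<'E'
from h import *
plan([0.5176,0.374,0.088],41.6)
E
```

```text
time_s: 3.75
tool_pos: [0.5174, 0.3752, 0.0888]
tool_rot: [26.5, 89.9, 68.2]
force: [0.1, 0.1, -0.0]
grip_width: 0.0872
tcp [0.5174 0.3752 0.0888] jawdir [0.746 0.665 0.001] shift [ 0.8 -1.  -0.6] turn [array([ 0.0021,  0.0009, -0.0004])] F [ 0.08  0.05 -0.03] w 0.0872 t 3.75
```

```bash
python3 -m pendant '[[40,[1,-1,0],[0,0,0]],[30,[1,-1,0],[0,0,0]],[20,[1,-1,0],[0,0,0]],[20,[1,-1,0],[0,0,0]],[20,[1,-1,0],[0,0,0]],[20,[1,-1,0],[0,0,0]]]' 30
python3 - <<'E'
from h import *
plan([0.5176,0.374,0.088],41.6)
r=optics.read_camera("wrist"); cv2.imwrite("pics/w2.png",r["image"])
E
```

```text
time_s: 4.25
tool_pos: [0.5187, 0.3729, 0.0874]
tool_rot: [8.4, 90.0, 50.0]
force: [-0.5, 0.8, -0.4]
grip_width: 0.055
tcp [0.5187 0.3729 0.0874] jawdir [0.748 0.664 0.   ] shift [-0.6  1.5 -0.1] turn [array([-0.0002,  0.0005, -0.0001])] F [-0.45  0.78 -0.43] w 0.055 t 4.25
```

View pics/w2.png

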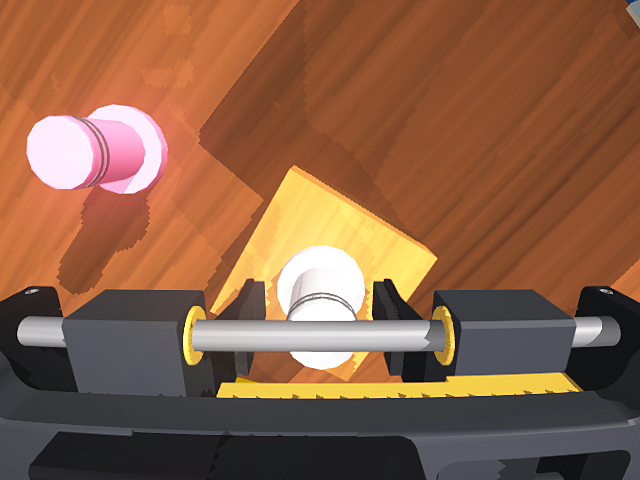

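Still closing (55 mm). The gauge sits between the pads at (322,300).

```bash
python3 -m pendant '[[20,[0,0,0],[0,0,0]],[20,[0,0,0],[0,0,0]],[20,[0,0,0],[0,0,0]],[20,[0,0,0],[0,0,0]],[20,[0,0,0],[0,0,0]],[20,[0,0,0],[0,0,0]],[20,[0,0,0],[0,0,0]],[20,[0,0,0],[0,0,0]]]' 30
python3 - <<'E'
from h import *
plan([0.5176,0.374,0.088],41.6)
E
```

```text
time_s: 4.97
tool_pos: [0.5186, 0.373, 0.0871]
tool_rot: [2.9, 90.0, 44.5]
force: [0.6, 0.1, -0.1]
grip_width: 0.0294
tcp [0.5186 0.373  0.0871] jawdir [0.748 0.664 0.   ] shift [-0.9  1.5 -0.1] turn [array([-0.0001,  0.0002, -0.    ])] F [ 0.61  0.1  -0.07] w 0.0294 t 4.9667
```

```bash
python3 -m pendant '[[20,[-30,0,0],[0,0,0]],[20,[-65,0,0],[0,0,0]],[20,[-85,0,0],[0,0,0]],[20,[-85,-18,-9],[0,0,0]],[20,[-85,-53,-27],[0,0,0]],[20,[-85,-89,-46],[0,0,0]],[20,[-85,-125,-64],[0,0,0]],[20,[-85,-161,-83],[0,0,0]],[20,[-85,-197,-102],[0,0,0]],[20,[-85,-233,-120],[0,0,0]]]'
python3 -m pendant '[[20,[0,-26,-14],[0,0,0]],[20,[0,-42,-21.5],[0,0,0]],[20,[0,-42,-21.5],[0,0,0]],[20,[0,-42,-21.5],[0,0,0]],[20,[0,-42,-21.5],[0,0,0]]]'
python3 - <<'E'
from h import *
plan([0.595,0.0735,0.125],41.6)
r=optics.read_camera("wrist"); cv2.imwrite("pics/w3.png",r["image"])
r=optics.read_camera("side"); cv2.imwrite("pics/s3.png",r["image"][100:420,150:450])
P,uv=cloud(r)
m=(P[:,2]>.10)&(abs(P[:,0]-.595)<.03)&(abs(P[:,1]-.0735)<.03)
E
```

```text
time_s: 5.8
tool_pos: [0.5831, 0.1169, 0.1719]
tool_rot: [134.1, 89.9, 175.7]
force: [0.9, 0.6, -2.8]
grip_width: 0.0289
time_s: 6.22
tool_pos: [0.5948, 0.0747, 0.1717]
tool_rot: [95.0, 89.9, 136.6]
force: [-0.7, 0.8, -2.9]
grip_width: 0.0299
tcp [0.5948 0.0747 0.1717] jawdir [ 0.747  0.665 -0.   ] shift [46.7 -1.1 -0.7] turn [array([ 0.0012, -0.0001, -0.0015])] F [-0.66  0.79 -2.92] w 0.0299 t 6.2167
```

View pics/w3.png

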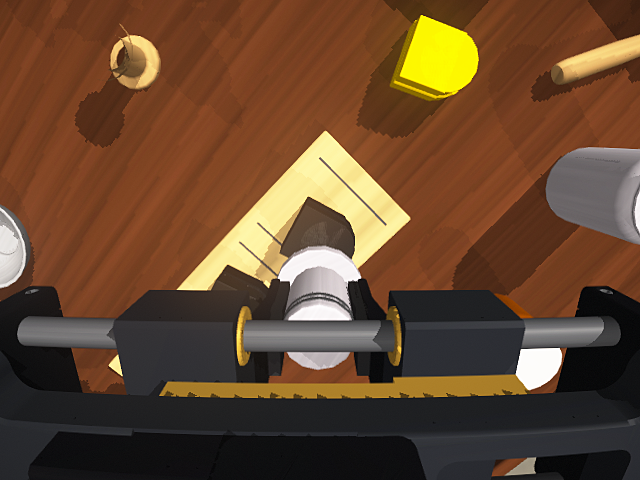

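View pics/s3.png

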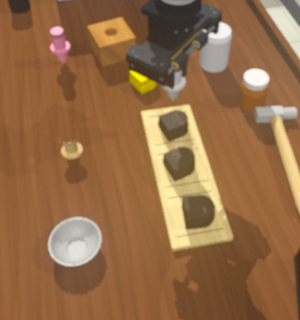

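The gauge hangs straight between the fingers over the left block, and the side view agrees. I take a force baseline and then press gently.

```bash
cat >> h.py <<'E'
def avg(n=8):
    f=[];z=[];p=[]
    for i in range(n):
        optics.read_camera("top"); o=telemetry.get_obs(); f.append(o["force"]); p.append(o["tool_pos"])
    f=np.array(f);p=np.array(p)
    print("F",f.mean(0).round(2),"sd",f.std(0).round(2),"p",p.mean(0).round(4),"sd",p.std(0).round(4),"t",o["time_s"],"w",round(o["grip_width"],4))
E
python3 -c "
from h import *
avg()"
python3 -m pendant '[[20,[25,0,0],[0,0,0]],[20,[43,0,0],[0,0,0]],[20,[49,0,0],[0,0,0]],[20,[52,0,0],[0,0,0]],[20,[54,0,0],[0,0,0]],[20,[56,0,0],[0,0,0]],[20,[57,0,0],[0,0,0]]]'
python3 -c "
from h import *
avg()"
```

```text
F [ 0.12 -0.13 -1.82] sd [0.59 0.45 0.5 ] p [0.5951 0.0744 0.172 ] sd [0.0001 0.0006 0.0001] t 6.7167 w 0.0295
time_s: 7.3
tool_pos: [0.5961, 0.0734, 0.1162]
tool_rot: [-25.1, 89.9, 16.5]
force: [-1.2, -1.1, 1.6]
grip_width: 0.0292
F [-0.02  0.14  0.86] sd [0.47 0.63 0.27] p [0.596  0.0734 0.1159] sd [0.0001 0.     0.0002] t 7.7 w 0.0294
```

```bash
python3 -m pendant '[[20,[1,0,0],[0,0,0]],[20,[2,0,0],[0,0,0]],[20,[2,0,0],[0,0,0]]]'
python3 -c "
from h import *
avg()"
```

```text
time_s: 7.95
tool_pos: [0.5958, 0.0734, 0.1134]
tool_rot: [-28.7, 89.9, 12.9]
force: [0.5, -0.1, 2.5]
grip_width: 0.0291
F [ 1.32 -0.01  2.29] sd [0.61 0.42 0.6 ] p [0.5958 0.0734 0.1134] sd [0. 0. 0.] t 8.35 w 0.029
```

```bash
python3 -m pendant '[[20,[1,0,0],[0,0,0]],[20,[2.5,0,0],[0,0,0]],[20,[2.5,0,0],[0,0,0]]]'
python3 -c "
from h import *
avg(10)
r=optics.read_camera('wrist'); cv2.imwrite('pics/w4.png',r['image'])"
```

```text
time_s: 8.6
tool_pos: [0.5957, 0.0734, 0.1107]
tool_rot: [-26.0, 89.9, 15.6]
force: [2.2, 0.1, 5.5]
grip_width: 0.0295
F [2.09 0.2  4.63] sd [0.45 0.37 0.36] p [0.5957 0.0734 0.1108] sd [0.     0.     0.0001] t 9.1 w 0.0294
```

View pics/w4.png

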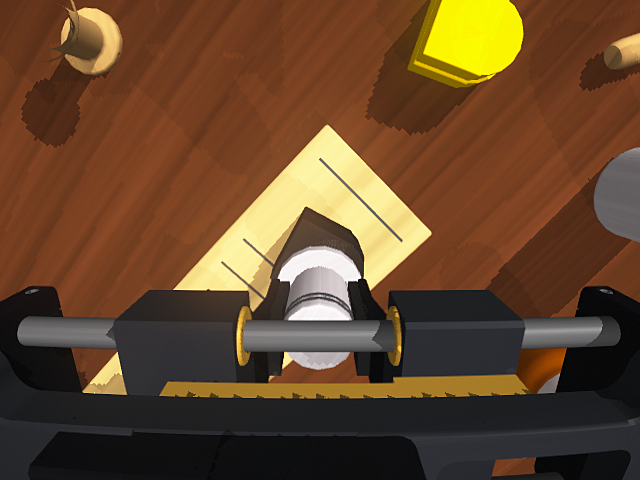

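The left block reads 6.4 N at 8.8 mm of total travel, so it sank about 2.4 mm, which is hard. Next is the middle block.

```bash
python3 -m pendant '[[20,[-8,0,0],[0,0,0]],[20,[-38,0,0],[0,0,0]],[20,[-38,-20,-24],[0,0,0]],[20,[-38,-45,-53],[0,0,0]],[20,[-38,-64,-75],[0,0,0]],[20,[-38,-64,-75],[0,0,0]],[20,[-38,-64,-75],[0,0,0]],[20,[-38,-64,-75],[0,0,0]]]'
python3 -c "
from h import *
avg(8); plan([0.582,-0.0245,0.1159],41.6)"
```

```text
time_s: 9.82
tool_pos: [0.5803, -0.0237, 0.1474]
tool_rot: [125.4, 89.8, 167.0]
force: [-0.4, -0.3, -0.8]
grip_width: 0.0294
F [ 0.23 -0.15 -1.69] sd [0.53 0.48 0.14] p [ 0.5814 -0.023   0.1481] sd [0.0004 0.0004 0.0003] t 10.2167 w 0.0292
tcp [ 0.5817 -0.0237  0.1485] jawdir [ 0.747  0.665 -0.   ] shift [32.6 -0.8 -0.3] turn [array([ 0.001 , -0.0002, -0.0002])] F [-0.48  0.27 -1.48] w 0.0292 t 10.2167
```

```bash
python3 -m pendant '[[20,[15,0,0],[0,0,0]],[20,[25,0,0],[0,0,0]],[20,[29,0,0],[0,0,0]],[20,[31,0,0],[0,0,0]],[20,[33,0,0],[0,0,0]],[20,[34,0,0],[0,0,0]],[20,[34,0,0],[0,0,0]]]'
python3 -c "
from h import *
avg(8)"
```

```text
time_s: 10.8
tool_pos: [0.5818, -0.0243, 0.1149]
tool_rot: [4.2, 90.0, 45.7]
force: [-0.9, 0.7, 1.0]
grip_width: 0.0296
F [-0.86 -0.11  0.27] sd [0.58 0.52 0.48] p [ 0.582  -0.0243  0.115 ] sd [0.     0.     0.0001] t 11.2 w 0.0295
```

```bash
python3 -m pendant '[[20,[1.5,0,0],[0,0,0]],[20,[3,0,0],[0,0,0]],[20,[4.5,0,0],[0,0,0]],[20,[5,0,0],[0,0,0]],[20,[5,0,0],[0,0,0]]]'
python3 -c "
from h import *
avg(8)"
```

```text
time_s: 11.62
tool_pos: [0.582, -0.0243, 0.1098]
tool_rot: [-30.1, 90.0, 11.5]
force: [-0.7, 0.9, 2.8]
grip_width: 0.0295
F [-0.18  0.29  2.79] sd [0.36 0.62 0.34] p [ 0.582  -0.0243  0.1098] sd [0. 0. 0.] t 12.0167 w 0.0292
```

```bash
python3 -m pendant '[[20,[1.5,0,0],[0,0,0]],[20,[3,0,0],[0,0,0]],[20,[3,0,0],[0,0,0]]]'
python3 -c "
from h import *
avg(10)"
```

```text
time_s: 12.27
tool_pos: [0.5819, -0.0243, 0.1065]
tool_rot: [-34.0, 90.0, 7.6]
force: [-0.1, -0.0, 4.8]
grip_width: 0.0292
F [-0.34  0.45  4.36] sd [0.79 0.28 0.35] p [ 0.5819 -0.0243  0.1067] sd [0. 0. 0.] t 12.7667 w 0.0293
```

The middle block reads 6.1 N at 12.9 mm, so it sank about 6.8 mm, which is medium. Next is the right block.

```bash
python3 -m pendant '[[20,[-10,0,0],[0,0,0]],[20,[-40,0,0],[0,0,0]],[20,[-40,-25,-21],[0,0,0]],[20,[-40,-55,-47],[0,0,0]],[20,[-40,-84,-72],[0,0,0]],[20,[-40,-84,-72],[0,0,0]],[20,[-40,-84,-72],[0,0,0]],[20,[-40,-84,-72],[0,0,0]]]'
python3 -c "
from h import *
avg(8); plan([0.584,-0.135,0.1159],41.6)"
```

```text
time_s: 13.43
tool_pos: [0.5829, -0.1345, 0.1458]
tool_rot: [110.8, 89.9, 152.4]
force: [0.3, -0.1, -1.4]
grip_width: 0.0295
F [-0.11  0.4  -1.73] sd [0.42 0.41 0.41] p [ 0.5836 -0.1334  0.1463] sd [0.0002 0.0004 0.0002] t 13.8333 w 0.0295
tcp [ 0.5837 -0.1342  0.1466] jawdir [0.747 0.665 0.   ] shift [30.7 -0.8 -0.3] turn [array([ 0.0011,  0.0001, -0.0002])] F [-0.28  0.6  -1.66] w 0.0295 t 13.8333
```

```bash
python3 -m pendant '[[20,[15,0,0],[0,0,0]],[20,[24,0,0],[0,0,0]],[20,[27,0,0],[0,0,0]],[20,[29,0,0],[0,0,0]],[20,[31,0,0],[0,0,0]],[20,[33,0,0],[0,0,0]],[20,[33,0,0],[0,0,0]]]'
python3 -c "
from h import *
avg(8)"
```

```text
time_s: 14.42
tool_pos: [0.5839, -0.135, 0.1138]
tool_rot: [-33.4, 90.0, 8.2]
force: [-1.0, -0.2, 0.2]
grip_width: 0.0293
F [-0.64  0.48  0.11] sd [0.36 0.44 0.52] p [ 0.5839 -0.135   0.1139] sd [0.     0.     0.0001] t 14.8167 w 0.0294
```

```bash
python3 -m pendant '[[20,[2,0,0],[0,0,0]],[20,[4,0,0],[0,0,0]],[20,[6,0,0],[0,0,0]],[20,[7,0,0],[0,0,0]],[20,[7,0,0],[0,0,0]]]'
python3 -c "
from h import *
avg(8)"
```

```text
time_s: 15.23
tool_pos: [0.5839, -0.135, 0.1066]
tool_rot: [-47.9, 90.0, -6.3]
force: [0.2, -0.1, 2.7]
grip_width: 0.0295
F [-0.04  0.18  2.17] sd [0.42 0.55 0.3 ] p [ 0.5839 -0.135   0.1068] sd [0. 0. 0.] t 15.6333 w 0.0293
```

F is 3.9 N at 12.8 mm, which is soft. I press 5.8 mm further.

```bash
python3 -m pendant '[[20,[2,0,0],[0,0,0]],[20,[4,0,0],[0,0,0]],[20,[5.8,0,0],[0,0,0]],[20,[5.8,0,0],[0,0,0]]]'
python3 -c "
from h import *
avg(12)"
```

```text
time_s: 15.97
tool_pos: [0.5839, -0.1349, 0.1006]
tool_rot: [-40.8, 90.0, 0.8]
force: [0.0, 0.1, 4.9]
grip_width: 0.0291
F [0.15 0.01 4.32] sd [0.33 0.36 0.44] p [ 0.5838 -0.135   0.1009] sd [0.     0.     0.0001] t 16.5667 w 0.0295
```

The right block reads 6.1 N at 18.7 mm, so it sank about 12.6 mm and is the softest. Now I return the gauge to its stand.

```bash
python3 -m pendant '[[20,[-12,0,0],[0,0,0]],[20,[-48,0,0],[0,0,0]],[20,[-75,0,0],[0,0,0]],[20,[-80,24,16],[0,0,0]],[20,[-80,57,39],[0,0,0]],[20,[-80,90,61],[0,0,0]],[20,[-80,123,84],[0,0,0]],[20,[-80,156,106],[0,0,0]],[20,[-80,189,129],[0,0,0]],[20,[-80,222,151],[0,0,0]]]'
python3 -m pendant '[[20,[0,33,22],[0,0,0]],[20,[0,66,45],[0,0,0]],[20,[0,99,67],[0,0,0]],[20,[0,132,90],[0,0,0]],[20,[0,165,112],[0,0,0]],[20,[0,190,130],[0,0,0]],[20,[0,201,137.5],[0,0,0]],[20,[0,201,137.5],[0,0,0]],[20,[0,201,137.5],[0,0,0]],[20,[0,201,137.5],[0,0,0]]]'
python3 -c "
from h import *
avg(5); plan([0.5186,0.373,0.0871],41.6)
r=optics.read_camera('wrist'); cv2.imwrite('pics/w5.png',r['image'])
r=optics.read_camera('side'); crop(r,180,60,360,210,'s5.png')"
```

```text
time_s: 17.4
tool_pos: [0.5475, 0.1327, 0.1803]
tool_rot: [160.2, 89.9, -158.3]
force: [0.3, 0.9, -1.8]
grip_width: 0.0292
time_s: 18.23
tool_pos: [0.5193, 0.3702, 0.1804]
tool_rot: [-140.5, 89.8, -99.0]
force: [0.3, -1.0, -0.9]
grip_width: 0.0292
F [-0.17  0.16 -1.39] sd [0.4  0.6  0.33] p [0.5194 0.3706 0.1809] sd [0.0001 0.0005 0.0002] t 18.4833 w 0.0295
tcp [0.5192 0.3714 0.181 ] jawdir [ 0.749  0.662 -0.   ] shift [93.9  1.6  0.6] turn [array([-0.0023, -0.    ,  0.0003])] F [-0.53 -0.71 -1.98] w 0.0295 t 18.4833
```

View pics/w5.png

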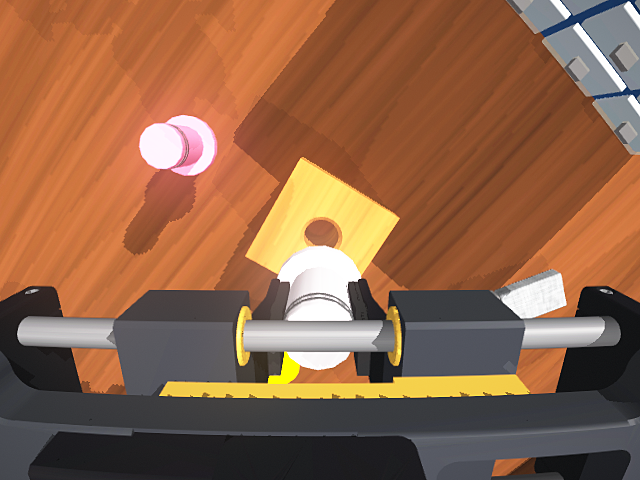

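View pics/s5.png

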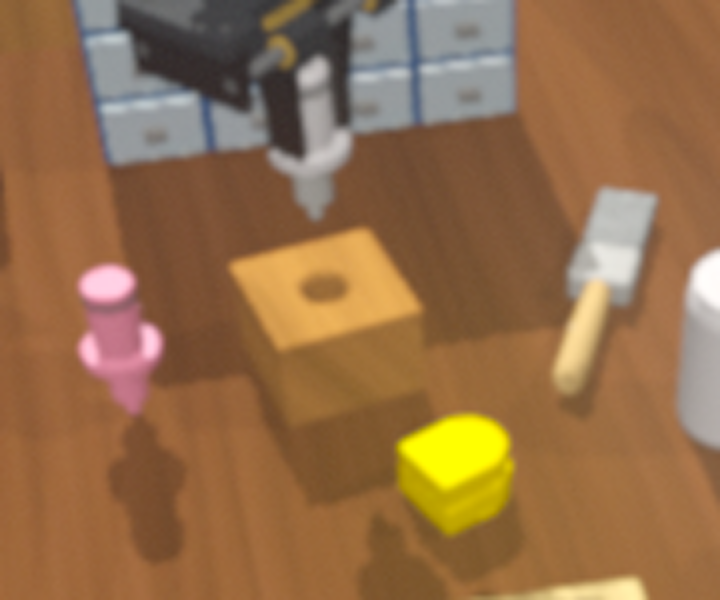

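Pin and hole line up: the hole is at (323,232) in the wrist view and below the pin in the side view. I correct by 1.6 mm and go down.

```bash
python3 - <<'E'
from h import *
r=optics.read_camera("wrist"); print(atz(r,[[323,234]],0.06))
E
python3 -m pendant '[[20,[15,1.5,0.5],[0,0,0]],[20,[35,1.5,0.5],[0,0,0]],[20,[50,1.5,0.5],[0,0,0]],[20,[60,1.5,0.5],[0,0,0]],[20,[68,1.5,0.5],[0,0,0]],[20,[76,1.5,0.5],[0,0,0]],[20,[82,1.5,0.5],[0,0,0]],[20,[85,1.5,0.5],[0,0,0]],[20,[85,1.5,0.5],[0,0,0]]]'
python3 -c "
from h import *
avg(5); plan([0.5186,0.373,0.0871],41.6)"
```

```text
[[0.51755987 0.38001586 0.06      ]]
time_s: 19.38
tool_pos: [0.5178, 0.3742, 0.0954]
tool_rot: [179.1, 90.0, -139.4]
force: [0.5, -0.0, -2.1]
grip_width: 0.029
F [-0.11  0.33 -1.77] sd [0.6  0.44 0.55] p [0.5183 0.3746 0.0964] sd [0.0001 0.0001 0.0002] t 19.6333 w 0.0295
tcp [0.5184 0.3746 0.0965] jawdir [0.748 0.664 0.001] shift [ 9.4 -1.4 -0.9] turn [array([-0.0001,  0.0013,  0.    ])] F [-0.75 -0.18 -2.68] w 0.0295 t 19.6333
```

```bash
python3 -m pendant '[[20,[3,-1,-0.5],[0,0,0]],[20,[6,-1,-0.5],[0,0,0]],[20,[8,-1,-0.5],[0,0,0]],[20,[9,-1,-0.5],[0,0,0]],[20,[9,-1,-0.5],[0,0,0]]]'
python3 -c "
from h import *
avg(6); plan([0.5186,0.373,0.0871],41.6)"
```

```text
time_s: 20.05
tool_pos: [0.5182, 0.3731, 0.0872]
tool_rot: [178.7, 90.0, -139.7]
force: [-0.3, -1.0, 2.2]
grip_width: 0.029
F [-1.73 -1.44  3.56] sd [0.57 0.5  0.75] p [0.5183 0.3731 0.0872] sd [0. 0. 0.] t 20.35 w 0.0294
tcp [0.5182 0.3731 0.0872] jawdir [ 0.748  0.664 -0.   ] shift [ 0.1 -0.3  0.2] turn [array([-0.0001, -0.0002, -0.    ])] F [-2.38 -2.09  4.66] w 0.0294 t 20.35
```

The collar is seated: the force rose by about 5 N at the home height. Opening.

```bash
python3 -m pendant '[[34,[0,0,0],[0,0,0]],[40,[0,0,0],[0,0,0]],[60,[0,0,0],[0,0,0]],[80,[0,0,0],[0,0,0]],[80,[0,0,0],[0,0,0]],[80,[-5,0,0],[0,0,0]],[80,[-25,0,0],[0,0,0]],[80,[-60,0,0],[0,0,0]],[80,[-95,0,0],[0,0,0]],[80,[-110,0,0],[0,0,0]]]'
python3 - <<'E'
from h import *
np.set_printoptions(precision=4,suppress=True)
plan([0.4824,-0.3785,0.20],41.6)
print(telemetry.get_obs()["qpos"])
r=optics.read_camera("side"); crop(r,180,60,360,210,'s6.png')
for m in models.masks_of("side","gauge"):
    P,uv=cloud(r,m["pixels"]); zt=np.percentile(P[:,2],98); t=P[P[:,2]>zt-.006]
    print(m["confidence"],uv.mean(0),zt,t.mean(0))
E
```

```text
time_s: 21.18
tool_pos: [0.5201, 0.3745, 0.2025]
tool_rot: [-1.7, 89.6, 39.9]
force: [0.9, 1.2, 1.0]
grip_width: 0.0783
tcp [0.5201 0.3745 0.2025] jawdir [0.748 0.664 0.007] shift [  -1.3 -538.2 -528. ] turn [array([-0.0002,  0.0074,  0.0002])] F [0.94 1.23 0.96] w 0.0783 t 21.1833
[-47.7246  18.0257  11.9553  88.3104  -3.8575  73.642    6.307 ]
0.98 [208.9181 143.2996] 0.09762498094350673 [0.3914 0.3567 0.096 ]
0.58 [259.4755 124.2255] 0.11421268983896098 [0.5154 0.3725 0.1122]
0.18 [348.0147 310.8843] 0.050027447707583605 [ 0.5837 -0.1369  0.0477]
```

View pics/s6.png

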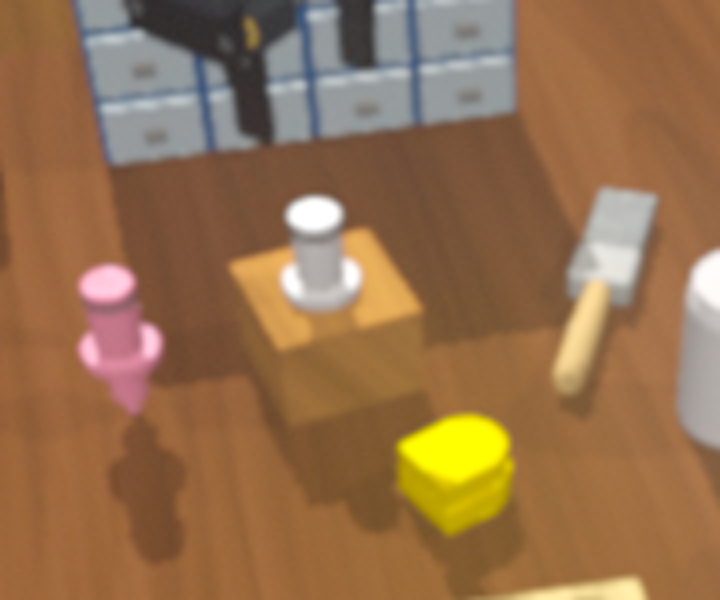

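The gauge is back home, upright, with its collar on the stand at (320,285) in the crop. Now to the weight.

```bash
python3 -m pendant '[[70,[0,-20,-20],[0,0,0]],[70,[0,-48,-47],[0,0,0]],[70,[0,-76,-75],[0,0,0]],[70,[0,-104,-102],[0,0,0]],[70,[0,-132,-130],[0,0,0]],[70,[0,-160,-157],[0,0,0]],[70,[0,-188,-185],[0,0,0]],[70,[0,-216,-212],[0,0,0]],[70,[0,-244,-240],[0,0,0]],[70,[0,-272,-267],[0,0,0]]]' 25
python3 -m pendant '[[70,[0,-28,-27],[0,0,0]],[70,[0,-56,-55],[0,0,0]],[70,[0,-84,-82],[0,0,0]],[70,[0,-112,-110],[0,0,0]],[70,[0,-140,-137],[0,0,0]],[70,[0,-168,-165],[0,0,0]],[70,[0,-196,-192],[0,0,0]],[70,[0,-224,-220],[0,0,0]],[70,[0,-250,-245],[0,0,0]],[70,[0,-264,-259],[0,0,0]]]'
python3 -m pendant '[[70,[0,0,0],[0,0,0]],[70,[0,0,0],[0,0,0]]]'
python3 - <<'E'
from h import *
np.set_printoptions(precision=4,suppress=True)
plan([0.4824,-0.3785,0.051],41.6)
r=optics.read_camera("wrist"); cv2.imwrite("pics/w7.png",r["image"])
for m in models.masks_of("wrist","weight"):
    P,uv=cloud(r,m["pixels"]); zt=np.percentile(P[:,2],98); t=P[P[:,2]>zt-.006]
    print(m["confidence"],uv.mean(0),zt,t.mean(0))
E
```

```text
time_s: 22.12
tool_pos: [0.498, -0.0093, 0.196]
tool_rot: [127.8, 89.9, 169.5]
force: [0.1, -0.5, -0.3]
grip_width: 0.0702
time_s: 22.95
tool_pos: [0.4785, -0.3814, 0.1959]
tool_rot: [-170.9, 89.8, -129.6]
force: [-0.7, 0.4, 0.7]
grip_width: 0.07
time_s: 23.12
tool_pos: [0.4795, -0.3777, 0.1956]
tool_rot: [128.5, 89.9, 170.0]
force: [0.0, -0.0, -0.3]
grip_width: 0.0702
tcp [ 0.4795 -0.3777  0.1956] jawdir [ 0.75   0.662 -0.001] shift [144.6  -2.8   1.9] turn [array([-0.0032, -0.0014, -0.0018])] F [ 0.01 -0.04 -0.33] w 0.0702 t 23.1167
0.56 [320.2085 228.8025] 0.0610023811862344 [ 0.4819 -0.3777  0.0597]
0.33 [634.25    21.0271] 0.02916007016035606 [ 0.5645 -0.0512  0.0262]
```

View pics/w7.png

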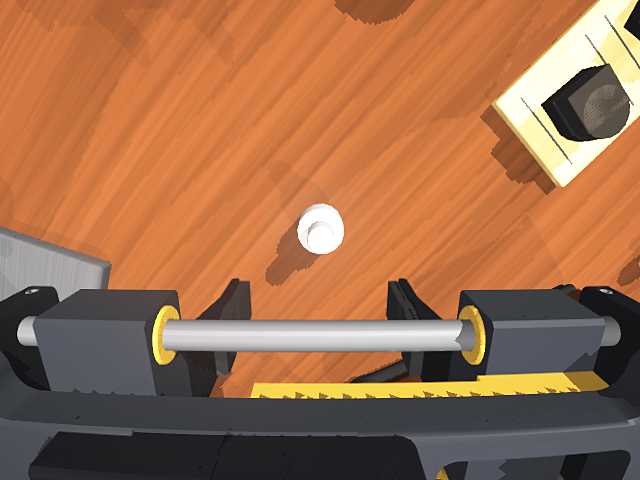

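The weight is at (320,230), centred between the open fingers. Descending.

```bash
python3 -m pendant '[[70,[30,-2,2],[0,0,0]],[70,[65,-2,2],[0,0,0]],[70,[95,-2,2],[0,0,0]],[70,[118,-2,2],[0,0,0]],[70,[132,-2,2],[0,0,0]],[70,[140,-2,2],[0,0,0]],[70,[144,-2,2],[0,0,0]],[70,[144,-2,2],[0,0,0]],[70,[144,-2,2],[0,0,0]]]' 25
python3 - <<'E'
from h import *
plan([0.4824,-0.3785,0.051],41.6)
E
```

```text
time_s: 23.97
tool_pos: [0.4845, -0.3773, 0.0541]
tool_rot: [-66.9, 89.9, -25.3]
force: [-0.6, -0.8, -0.3]
grip_width: 0.07
tcp [ 0.4845 -0.3773  0.0541] jawdir [0.748 0.664 0.001] shift [ 3.1  0.5 -2.3] turn [array([0.0003, 0.0008, 0.002 ])] F [-0.59 -0.75 -0.26] w 0.07 t 23.9667
```

```bash
python3 -m pendant '[[40,[2,0.5,-2],[0,0,0]],[15,[2,0.5,-2],[0,0,0]],[15,[2,0.5,-2],[0,0,0]],[15,[2,0.5,-2],[0,0,0]],[15,[2,0.5,-2],[0,0,0]],[15,[2,0.5,-2],[0,0,0]],[15,[2,0.5,-2],[0,0,0]],[15,[2,0.5,-2],[0,0,0]],[15,[2,0.5,-2],[0,0,0]],[15,[2,0.5,-2],[0,0,0]]]' 25
python3 -m pendant '[[15,[0,0,0],[0,0,0]],[15,[0,0,0],[0,0,0]],[15,[0,0,0],[0,0,0]]]'
python3 - <<'E'
from h import *
plan([0.4824,-0.3785,0.051],41.6); avg(3)
E
```

```text
time_s: 24.8
tool_pos: [0.4817, -0.378, 0.0507]
tool_rot: [164.9, 90.0, -153.5]
force: [-0.5, -0.7, -0.4]
grip_width: 0.0235
time_s: 25.05
tool_pos: [0.4817, -0.3779, 0.0507]
tool_rot: [137.3, 90.0, 178.9]
force: [0.0, 0.5, -0.9]
grip_width: 0.0235
tcp [ 0.4817 -0.3779  0.0507] jawdir [ 0.748  0.664 -0.   ] shift [-0.3 -0.9  0.2] turn [array([-0.0001, -0.0001, -0.0001])] F [ 0.04  0.49 -0.86] w 0.0235 t 25.05
F [-0.22 -0.44 -0.69] sd [0.75 0.33 0.15] p [ 0.4817 -0.378   0.0507] sd [0. 0. 0.] t 25.2 w 0.0234
```

```bash
python3 -m pendant '[[15,[-15,0,0],[0,0,0]],[15,[-45,0,0],[0,0,0]],[15,[-70,5,10],[0,0,0]],[15,[-70,20,42],[0,0,0]],[15,[-70,37,76],[0,0,0]],[15,[-70,53,110],[0,0,0]],[15,[-70,69,144],[0,0,0]],[15,[-70,86,178],[0,0,0]],[15,[-70,102,212],[0,0,0]],[15,[-70,113.5,238],[0,0,0]]]'
python3 -m pendant '[[15,[0,0,0],[0,0,0]],[15,[0,0,0],[0,0,0]],[15,[0,0,0],[0,0,0]]]'
python3 - <<'E'
from h import *
np.set_printoptions(precision=4,suppress=True)
avg(5); plan([0.584,-0.135,0.0987],41.6)
r=optics.read_camera("side"); crop(r,240,170,420,350,"s8.png",3)
for m in models.masks_of("side","heel_a"):
    P,uv=cloud(r,m["pixels"]); t=P[(P[:,2]>.044)&(P[:,2]<.053)]
    print(m["confidence"],uv.mean(0),t.mean(0),t.min(0),t.max(0))
r=optics.read_camera("wrist"); cv2.imwrite("pics/w8.png",r["image"])
E
```

```text
time_s: 26.03
tool_pos: [0.5848, -0.1301, 0.1198]
tool_rot: [74.3, 89.8, 116.1]
force: [1.0, -0.2, -3.8]
grip_width: 0.0233
time_s: 26.28
tool_pos: [0.5835, -0.1352, 0.12]
tool_rot: [155.8, 89.9, -162.6]
force: [0.1, -1.1, -4.6]
grip_width: 0.0232
F [-0.05 -0.27 -3.62] sd [0.55 0.51 0.33] p [ 0.5835 -0.1365  0.1205] sd [0.0002 0.0002 0.0002] t 26.5333 w 0.0235
tcp [ 0.5838 -0.1364  0.1207] jawdir [ 0.749  0.662 -0.   ] shift [22.   0.9  1.1] turn [array([-0.0024, -0.0002, -0.    ])] F [ 0.14  0.73 -3.95] w 0.0235 t 26.5333
0.71 [318.4302 220.7297] [0.5896 0.0783 0.0484] [0.5683 0.0499 0.0441] [0.6179 0.0967 0.0514]
0.58 [317.9773 256.4697] [ 0.5641 -0.0133  0.0483] [ 0.5541 -0.0276  0.045 ] [ 0.5781 -0.0025  0.0514]<stdin>:7: RuntimeWarning: Mean of empty slice.
  ret = um.true_divide(
Traceback (most recent call last):
ValueError: zero-size array to reduction operation minimum which has no identity
```

View pics/s8.png

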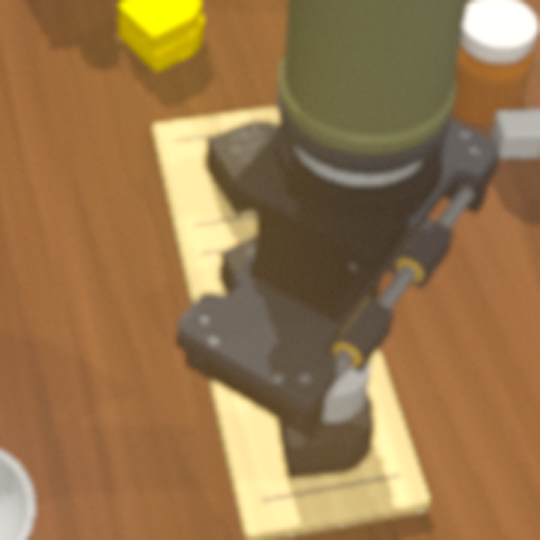

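The side view shows the weight held over the right block. I lower it slowly until the block carries it.

```bash
python3 -m pendant '[[15,[8,0.9,1],[0,0,0]],[15,[15,0.9,1],[0,0,0]],[15,[19,0.9,1],[0,0,0]],[15,[22,0.9,1],[0,0,0]],[15,[24,0.9,1],[0,0,0]],[15,[26,0.9,1],[0,0,0]],[15,[28,0.9,1],[0,0,0]],[15,[28,0.9,1],[0,0,0]]]'
python3 - <<'E'
from h import *
avg(6); plan([0.584,-0.135,0.0907],41.6)
r=optics.read_camera("wrist"); cv2.imwrite("pics/w8.png",r["image"])
E
```

```text
time_s: 27.3
tool_pos: [0.5846, -0.1337, 0.0928]
tool_rot: [-46.0, 90.0, -4.4]
force: [-0.7, 0.5, -1.3]
grip_width: 0.023
F [-1.12  0.15 -1.25] sd [0.22 0.47 0.56] p [ 0.5846 -0.1337  0.0931] sd [0. 0. 0.] t 27.6 w 0.0233
tcp [ 0.5846 -0.1337  0.093 ] jawdir [0.748 0.664 0.   ] shift [ 2.3 -0.6 -1.3] turn [array([-0.0001,  0.0003,  0.0002])] F [-0.68 -0.16 -0.25] w 0.0233 t 27.6
```

View pics/w8.png

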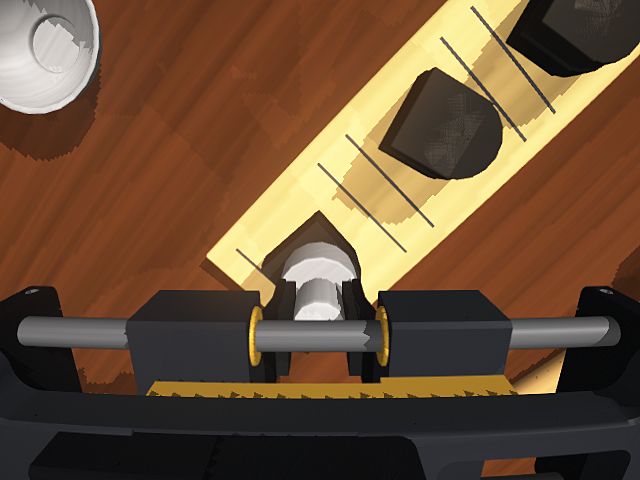

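The wrist view shows the weight's base centred on the right block at (318,265). It is about 5.6 mm sunk and partly carried, so I lower 2.3 mm more and then open.

```bash
python3 -m pendant '[[15,[1.2,0,0],[0,0,0]],[15,[2.3,0,0],[0,0,0]],[15,[2.3,0,0],[0,0,0]]]'
python3 - <<'E'
from h import *
avg(4)
E
python3 -m pendant '[[25,[2.3,0,0],[0,0,0]],[28,[2.3,0,0],[0,0,0]],[36,[2.3,0,0],[0,0,0]],[50,[2.3,0,0],[0,0,0]],[65,[2.3,0,0],[0,0,0]],[70,[2.3,0,0],[0,0,0]]]'
```

```text
time_s: 27.9
tool_pos: [0.5847, -0.1337, 0.0905]
tool_rot: [-51.9, 90.0, -10.3]
force: [-0.8, -0.0, -0.2]
grip_width: 0.0234
F [-1.18 -0.41 -0.02] sd [0.33 0.11 0.31] p [ 0.5847 -0.1337  0.0906] sd [0. 0. 0.] t 28.1 w 0.0234
time_s: 28.6
tool_pos: [0.5847, -0.1336, 0.0883]
tool_rot: [-39.1, 90.0, 2.5]
force: [-0.2, 0.3, 0.4]
grip_width: 0.0469
```

The opening rows lowered the tool another 2.3 mm by my slip, but the force stayed near zero. Clearing upward.

```bash
python3 -m pendant '[[70,[-2,0,0],[0,0,0]],[70,[-5,0,0],[0,0,0]],[70,[-15,0,0],[0,0,0]],[70,[-40,0,0],[0,0,0]],[70,[-75,0,0],[0,0,0]],[70,[-110,0,0],[0,0,0]],[70,[-110,-30,-25],[0,0,0]],[70,[-110,-60,-50],[0,0,0]],[70,[-110,-90,-75],[0,0,0]],[70,[-110,-110,-90],[0,0,0]]]'
python3 -m pendant '[[70,[0,0,0],[0,0,0]],[70,[0,0,0],[0,0,0]],[70,[0,0,0],[0,0,0]]]'
python3 - <<'E'
from h import *
np.set_printoptions(precision=4,suppress=True)
for cam in ["side","top"]:
    r=optics.read_camera(cam); cv2.imwrite(f"pics/{cam}9.png",r["image"])
    for l in ["weight","heel_a","gauge"]:
        for m in models.masks_of(cam,l):
            P,uv=cloud(r,m["pixels"])
            if len(P)<5: continue
            zt=np.percentile(P[:,2],98); t=P[P[:,2]>zt-.006]
            print(cam,l,round(m["confidence"],2),uv.mean(0).round(),zt.round(4),t.mean(0))
r=optics.read_camera("side"); crop(r,260,190,400,350,"s9c.png",4)
E
```

```text
time_s: 29.43
tool_pos: [0.5892, -0.2805, 0.2]
tool_rot: [-105.0, 89.8, -63.6]
force: [-0.4, -1.3, 0.7]
grip_width: 0.07
time_s: 29.68
tool_pos: [0.5906, -0.2748, 0.1986]
tool_rot: [21.3, 89.9, 63.0]
force: [0.2, 0.7, -0.2]
grip_width: 0.07
side weight 0.97 [349. 301.] 0.1014 [ 0.5848 -0.1361  0.1009]
side heel_a 0.85 [342. 316.] 0.2743 [ 0.5197 -0.2891  0.2848]
side heel_a 0.75 [330. 262.] 0.0505 [ 0.5822 -0.025   0.0482]
side heel_a 0.65 [293. 177.] 0.0387 [0.5701 0.2392 0.0364]
side heel_a 0.64 [324. 224.] 0.0507 [0.5965 0.0721 0.0484]
side gauge 0.85 [259. 124.] 0.1145 [0.5159 0.3727 0.1125]
side gauge 0.6 [209. 144.] 0.0982 [0.392  0.3561 0.0964]
top weight 0.65 [387. 231.] 0.1035 [ 0.5846 -0.1341  0.1008]
top weight 0.32 [182. 258.] 0.067 [0.5146 0.375  0.0659]
top weight 0.3 [341. 232.] 0.0199 [ 0.5852 -0.0227  0.0174]
top heel_a 0.97 [341. 233.] 0.0529 [ 0.5809 -0.0241  0.0495]
top heel_a 0.82 [237. 238.] 0.0406 [0.568  0.2394 0.0374]
top heel_a 0.59 [302. 226.] 0.0529 [0.5938 0.073  0.0492]
top heel_a 0.44 [384. 237.] 0.045 [ 0.5707 -0.129   0.0416]
top gauge 0.79 [179. 258.] 0.1183 [0.5176 0.3735 0.1149]
top gauge 0.63 [187. 309.] 0.1001 [0.3926 0.357  0.097 ]
```

View pics/s9c.png

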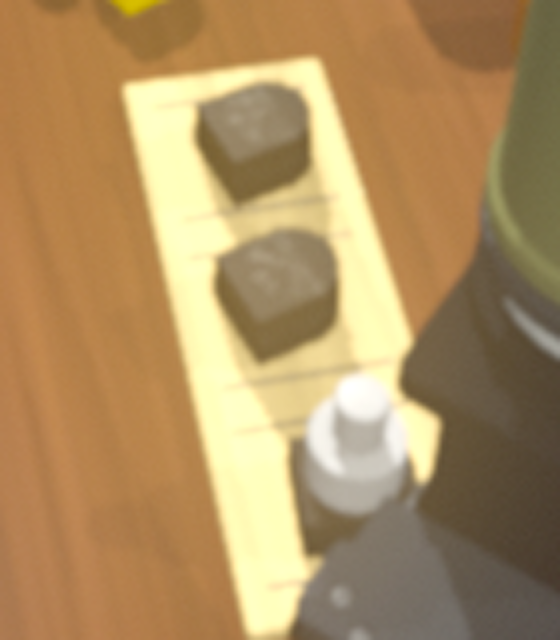

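View pics/top9.png

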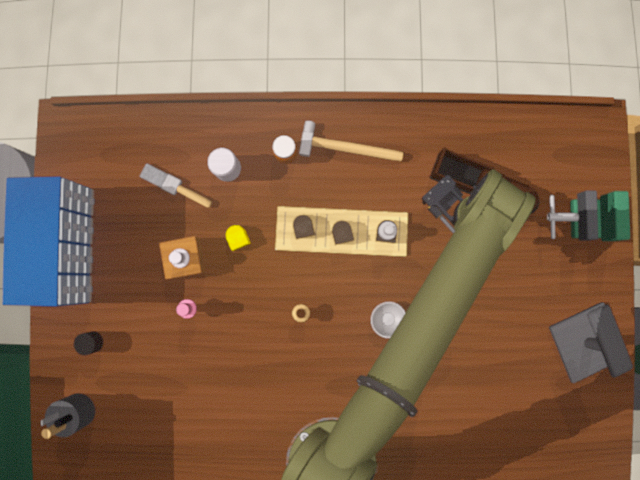

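The pictures show the weight upright on the right block at (387,231). Its top is at about 0.100 m, so its underside is at about 0.040 m. The gauge is home and nothing else has moved, so I hand in.

```bash
python3 -c "
from cell import env; print(env.sign_off())"
```

```text
the job is handed in; nothing more can be done
None
```

I pressed all three blocks, left to right. The right one is the softest and now carries the weight. The job was handed in at about 30 s; no verdict was reported.

| Block | Force (average) | Sink |
|---|---|---|
| Left | 6.4 N | about 2.4 mm (hard) |
| Middle | 6.1 N | about 6.8 mm (medium) |
| Right | 6.1 N | about 12.6 mm (softest) |

**Force readings:** single readings are noisy by about 0.5 N. Even the highest one, about 7.3 N on the left block, stays below 9 N.

**Gauge:** it is back in its stand, upright. Its top height and position match the start to within about 1 mm.

**Weight:** it stands upright about 1–2 mm from the middle of the right block, with its underside at about 40 mm by my height estimate. The top and side cameras differed by 2 mm on its height, which matches their known offset.

**Other checks:**
- **Left and middle blocks:** they measure within about 1 mm of their starting places.
- **Right block:** it read unmoved after pressing, and I could not measure it properly with the weight on it.
- **Bystanders:** they look unmoved in the last picture, except the shoe, which the arm partly hid.

**Slips and disagreements:**
- While opening over the weight, the tool went 2.3 mm lower than I meant, with no noticeable force.
- The wrist camera placed the gauge about 4 mm and the stand hole about 7 mm further left than the other cameras and the arm's own position did. I used the arm's recorded pick-up pose for the return instead.

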